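# Lock the machine slide with its pin, by feel

## Robot

A 7-joint arm with a two-finger parallel gripper is mounted at the origin on a cart in front of the work surface, level with it; the furniture and walls round the work are solid. World frame = base frame: x ahead of the robot, y to its left, z up, the work surface at z = 0. Lengths are in m, angles in rad, forces in N, time in s.
With the tool pointing down it reaches from about 0.425 to 0.925 m from the base axis. Payload 6.8 kg.
Tool frame: the origin (TCP) lies midway between the tips of the shut fingers; the grasp point (between the pads) lies 19 mm behind it; z points along the fingers, y is the direction in which the jaws open and shut (so a half turn about z gives the same grasp; the last joint's range is limited). The gripper opens to 85 mm and grips with 20 to 120 N. Pads are 22 mm wide; open, the fingers measure 114 mm over their backs; the gripper's body (76 mm by 85 mm) begins 54 mm behind the grasp point. The pads swing forward as they close: fully open they stand 13 mm farther back than shut.
Start: joints at [-0.108, 0.477, 0.022, 1.555, -0.011, 1.109, -0.083], TCP at [0.675, 0, 0.231] pointing down, gripper open.
Joint ranges: [-2.96, 2.96], [-0.34, 2.1], [-1.41, 1.46], [0.24, 2.44], [-1.37, 4.51], [0.17, 1.92], [-2.96, 2.96]. Speed limits (rad/s): [2.39, 2.39, 3.14, 3.14, 3.14, 3.14, 3.14].

## Interface

Orientations are given as a rotation vector (axis times angle).
In Python, from bench import r gives the robot as it stands. The module is installed in compiled form; this text tells all that it offers.
- The arm moves only by the tool apply_moves, never from a script. Its argument "plan" is a list that holds one entry, the list of rows, each a list of 7 numbers: the turn, a rotation vector about the tool's x, y, z scaled (see below), then the shift along the tool's x, y, z scaled (see below), then the closure, from -1 (fully open) to 1 (shut). In form: [[[wx, wy, wz, tx, ty, tz, grip], ...]]. A call has 1 to 12 rows; each row is the pose to reach, as a shift and turn from the pose commanded when the call began, along the tool's axes at that moment, turning the shorter way round; what a row does not reach only later rows make up. The controller multiplies each number of a shift by 0.4 m and each number of a turn by 180 degrees. A row lasts 1/12 s, in which the tool goes at most 41.7 mm and 7.16 degrees, less where a joint would pass 70% of its speed; a pose out of reach is approached as far as the arm can. A call with a number of a shift or a turn outside -1 to 1 is refused whole. A call with a gripper value outside its range is refused whole. The fingers move at their own pace and stop on an object; "force" is the grip in N (left out, the last holds). Time passes only in rows, so rows that repeat a pose let the fingers close. It gives the time, the measured TCP pose, the force and the opening at its end, in the units of the state.
- r.get_obs(): the state, without advancing time (a new reading comes with each control period).
- r.grab_frame(name): name is "scene" or "side" or "wrist"; returns a dict with "pixels" (420x560x3 uint8, blue, green, red), "fx", "fy", "cx", "cy" (pixels), "pose" (4x4, takes a point from camera to world coordinates). Camera axes: x right, y up, looking along -z (the intrinsics and any distortion apply to the point x, -y, -z); pixel columns grow to the right and rows downward; lengths in m; the calibration is good to about 2 mm. The wrist camera is an equidistant fisheye: a pixel r from the principal point sees the ray r / f radians off the axis. A picture is of the moment at which its call begins. There is no depth.
- r.hand_in(): hands the job in, once; it reports no verdict.
The state is a dict: "clock": time; "joints": joint angles; "qvel": joint speeds; "tau": joint torques, N m; "tcp_pos": TCP position; "orientation": TCP orientation; "contact_force": force on the tool from outside, world axes, zero at the start; "moment": the same for the moment, N m; "grip_width": finger opening in m.
Only numpy, scipy, OpenCV 4.12 (cv2) and the standard library are available. Lean on these libraries where they do the work, as an engineer would, in place of code of your own. Each camera call takes 0.05 s, during which the arm holds its last target. There are 200 camera calls.

## Task

Lock the carriage of the green machine slide: draw the red-headed locking pin straight out of its wooden block, put it down through the slot in the slide's cover, and feel gently along the hidden carriage plate until the pin drops into the lock hole. Then push it fully home, collar down on the cover, and let go, without forcing anything (keep well under 30 N) and leaving the nail tin, the tape and the offcut of wood where they are.

Things in the scene. Friction and masses are not known exactly. Their poses are not given: they have to be found in the camera images.
- lock_pin: Loose steel locking pin, 0.12 to 0.2 kg, at first upright in the wooden block. Origin at the centre of its lower tip, z up along the pin. Shank 12 mm thick up to z = 58 mm, nose tapered over its last 5 mm to 7 mm wide; collar 28 mm wide, z = 58 to 64 mm; red square head 22 x 22 mm (sides along x and y), z = 64 to 110 mm: grip it there.
- slide_unit: Machine slide bolted to the bench: green box 90 mm wide (x), 220 mm long (y), aluminium cover with its top at z = 75 mm; black handwheel 48 mm out at the +y end, foot flange 18 mm out on each long side. Origin at the centre of its underside, on the bench. With the pin fully home its collar lies on the cover and its tip is at z = 17 mm.
- slot (a point): Centre of the slot through the slide's 6 mm cover, on the cover's top; axes as the slide's. Slot 15 mm wide (x), 92 mm long (y). The plate below has one hole, 18 mm (x) by 14.5 mm (y), on the slot's centre line, its centre anywhere from y = -28 to +28 mm from here. A flush dust shutter hides it, so it can only be felt; the shutter yields to under 1 N. Room for the tip down to 61 mm below here.
- plate (a point): Point on the face of the hidden steel plate, 26 mm straight below slot (does not show the hole). The plate underlies the whole slot and cannot slide, but is sprung: sinks from about 4 N, 0.7 N more per mm, rigid after 8 mm. When a pin pressing it down a few mm slides over the hole, it jumps up round the tip: the down force vanishes and the pin is caught sideways.
- pin_block: Fixed wooden block 60 x 60 x 64 mm, origin at the centre of its underside; in its middle a square hole 15 mm wide, all through, holds the pin (collar on the block's top, tip 6 mm above the bench).
- nail_tin: Bystander: open grey metal tin of nails, 76 mm in diameter, 51 mm high; origin at the centre of its underside. Leave alone.
- black_tape: Bystander: roll of black tape lying flat, 62 mm in diameter, 19 mm high; origin at the centre of its underside. Leave alone.
- offcut_pine: Bystander: wooden block 45 x 90 x 45 mm; origin at the centre of its underside, 90 mm along y. Leave alone.
There are look-alikes about, which are no part of the job. Of the things shaped like the lock_pin, the steel one is meant.

How it is judged:
On the way, in this order (a step that is already met when the one before it is completed fails the run):
1. the pin is drawn clear of the block (z of lock_pin in the frame of pin_block above 0.066 m), for 0.1 s.
2. the pin's tip is down through the slot (x of lock_pin in the frame of slide_unit between -0.006 and 0.006 m and y of lock_pin in the frame of slide_unit between -0.045 and 0.045 m and z of lock_pin in the frame of slide_unit between 0.03 and 0.068 m), for 0.2 s.
At the end, for the whole second after the job is handed in: The pin stands in the slot and in the lock hole, its tip 13 to 20.5 mm above the slide's underside (collar within 3.5 mm of the cover), less than 0.08 rad off vertical, at rest and released; nail tin, tape and offcut have each moved less than 30 mm (x of lock_pin in the frame of slide_unit between -0.006 and 0.006 m and y of lock_pin in the frame of slide_unit between -0.045 and 0.045 m and z of lock_pin in the frame of slide_unit between 0.013 and 0.0205 m and angle between lock_pin's own z axis and vertical below 0.08 rad and linear speed of lock_pin below 0.02 m/s and distance of each of nail_tin, black_tape, offcut_pine from where it was at the start of the episode below 0.03 m); the robot touches nothing.
It fails at once if the slide is pressed or struck with more than 30 N by anything (contact force between anything else and slide_unit above 30 N).
It fails at once if the nail tin is moved by more than 30 mm (distance of nail_tin from where it was at the start of the episode above 0.03 m).
It fails at once if the black tape is moved by more than 30 mm (distance of black_tape from where it was at the start of the episode above 0.03 m).
It fails at once if the offcut pine is moved by more than 30 mm (distance of offcut_pine from where it was at the start of the episode above 0.03 m).
It also fails if it takes over 58 s, if anything falls off the work surface, if the arm or the gripper's body presses on something with over 40 N, if the wrist force passes 120 N, or if a joint passes its speed limit or range.

## Working session

There is one attempt and no reset: what is moved stays moved. The work goes in short steps, Python scripts to look and compute and a tool call to move; the robot and the scene stay as the last step left them, time stands still between calls to the robot, and variables do not carry over. Pictures are saved under pics/ and viewed, on a budget of 10 in all, crops included, one or two more only if the job needs it, and the job is handed in when it is done.

Besides the shell and the picture viewer there is one more tool, called after ">>>" as a command line: name --argument value ..., lists and objects as JSON in quotes. apply_moves: Moves the arm, as the interface text tells. Its arguments: {"type":"object","properties":{"plan":{"type":"array","items":{"type":"array","items":{"type":"array","items":{"type":"number","minimum":-1,"maximum":1}}}},"force":{"type":"number"}},"required":["plan"]}

```bash
mkdir -p pics; cat > h.py <<'E'
import numpy as np, cv2
from bench import r
from scipy.spatial.transform import Rotation as R
def save(n,f,crop=None,s=1):
    p=f["pixels"]
    if crop: a,b,c,d=crop; p=p[b:d,a:c]
    cv2.imwrite(f"pics/{n}.png",cv2.resize(p,None,fx=s,fy=s,interpolation=cv2.INTER_CUBIC))
def ray(f,u,v,fish=False):
    x=(u-f["cx"])/f["fx"];y=(v-f["cy"])/f["fy"]
    if fish:
        t=np.hypot(x,y);k=np.sin(t)/max(t,1e-9);d=np.array([x*k,-y*k,-np.cos(t)])
    else: d=np.array([x,-y,-1.])
    P=np.array(f["pose"]);return P[:3,3],P[:3,:3]@d
def atz(f,u,v,z,fish=False):
    o,d=ray(f,u,v,fish);return o+d*(z-o[2])/d[2]
def proj(f,p):
    P=np.array(f["pose"]);q=P[:3,:3].T@(np.array(p)-P[:3,3]);return f["cx"]+f["fx"]*q[0]/-q[2],f["cy"]-f["fy"]*q[1]/-q[2]
E
python3 - <<'E'
from h import *
import pickle
F={n:r.grab_frame(n) for n in("scene","side","wrist")}
pickle.dump(F,open("f0.pkl","wb"))
cv2.imwrite("pics/a.png",np.hstack([F["scene"]["pixels"]])); save("b",F["side"]); save("c",F["wrist"])
for n in F: print(n,F[n]["fx"],F[n]["cx"],F[n]["cy"],np.round(F[n]["pose"],3).tolist(), [k for k in F[n]])
print(r.get_obs())
E
```

```text
scene 477.4403077626601 276.019358868159 200.5769778027006 [[-0.718, 0.395, -0.573, 0.143], [-0.696, -0.414, 0.587, 0.578], [-0.005, 0.82, 0.572, 0.58], [0.0, 0.0, 0.0, 1.0]] ['pixels', 'fx', 'fy', 'cx', 'cy', 'pose']
side 401.0217260361703 279.17253803803845 215.7180038024326 [[0.991, 0.065, -0.121, 0.535], [-0.136, 0.607, -0.783, -0.575], [0.022, 0.792, 0.61, 0.592], [0.0, 0.0, 0.0, 1.0]] ['pixels', 'fx', 'fy', 'cx', 'cy', 'pose']
wrist 325.19226210127806 282.50150894352885 214.11611888770426 [[1.0, 0.0, 0.002, 0.675], [-0.001, 0.966, 0.259, 0.065], [-0.002, -0.259, 0.966, 0.373], [0.0, 0.0, 0.0, 1.0]] ['pixels', 'fx', 'fy', 'cx', 'cy', 'pose']
{'clock': 0.15, 'joints': array([-0.10810604,  0.47761085,  0.02237184,  1.55615677, -0.01152653,
        1.10931903, -0.08310115]), 'qvel': array([ 6.40985537e-05, -2.04609708e-03, -4.97659511e-04, -4.46135903e-03,
       -5.16711755e-04, -4.97645021e-04, -7.94211488e-04]), 'tau': array([ 1.55385478e-03, -5.96924365e+01,  1.60940632e+00, -2.81490952e+01,
        1.26662746e-02,  6.56643446e-03,  5.58682734e-05]), 'tcp_pos': array([ 6.74569651e-01, -7.28451295e-06,  2.30577670e-01]), 'orientation': array([-2.22081277e+00, -2.22078871e+00,  1.60535791e-03]), 'contact_force': array([-0.05865628, -0.28932168,  0.20893818]), 'moment': array([-0.01715425,  0.02933833, -0.02824031]), 'grip_width': 0.08510727506296019}
```

View pics/a.png

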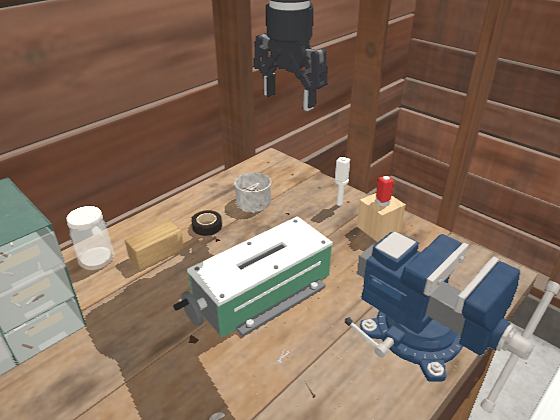

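View pics/c.png

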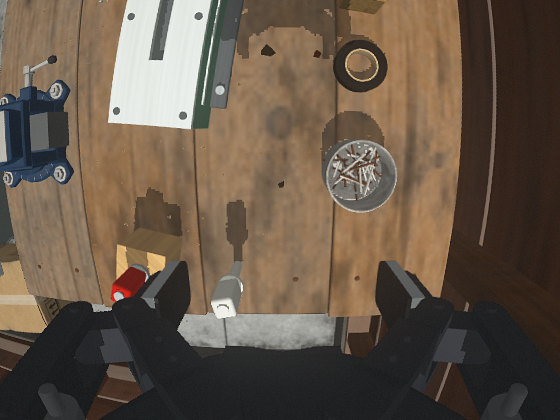

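The scene shows the slide around (262,275) with its slot from (240,268) to (285,245). The red pin head is at (385,188) in a block at (382,215), with a white look-alike pin at (342,180). In the wrist view the slide is at the upper left and the pin at (128,285). I'll enlarge crops to read exact points.

```bash
python3 - <<'E'
from h import *
import pickle
F=pickle.load(open("f0.pkl","rb"))
f=F["scene"]; A=cv2.resize(f["pixels"][160:340,180:420],None,fx=3.3,fy=3.3,interpolation=cv2.INTER_CUBIC)
cv2.imwrite("pics/d.png",A)
save("e",F["side"])
w=F["wrist"]
for n,u,v,z in[("c1",110,122,.075),("c2",193,127,.075),("slotend",157,59,.075),("redtop",122,296,.116)]: print(n,atz(w,u,v,z,True))
E
```

```text
c1 [0.50267181 0.08028508 0.075     ]
c2 [0.591649   0.06890015 0.075     ]
slotend [0.55552572 0.13782414 0.075     ]
redtop [ 0.51584626 -0.08786736  0.116     ]
```

View pics/d.png

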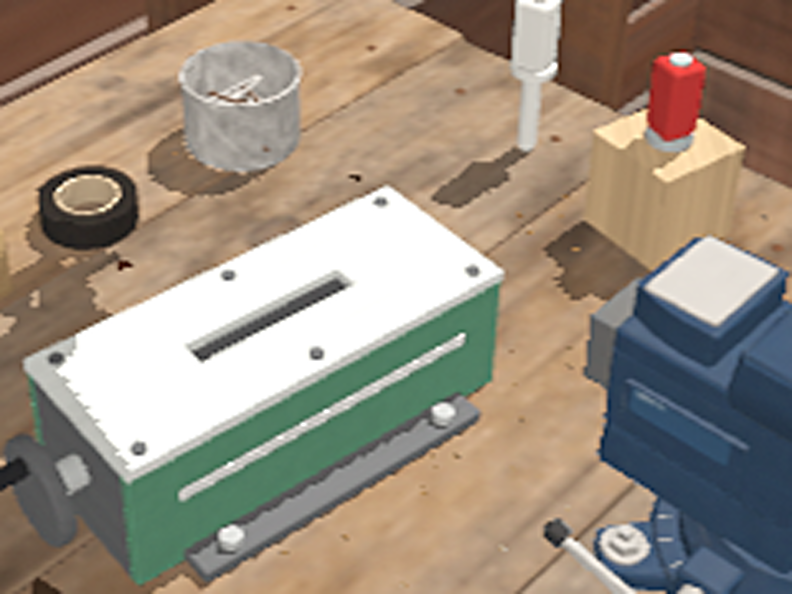

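View pics/e.png

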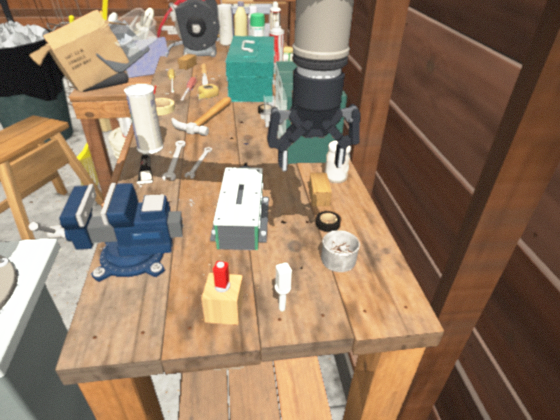

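The crop shows the slide cover corners at (25,362), (130,477), (500,272) and (388,187). The slot runs from about (196,354) to (346,279). The red head's top face is at (680,60) and its collar at (670,143). The side view shows the pin at (221,275) and the slide at (240,205).

```bash
python3 - <<'E'
from h import *
import pickle
F=pickle.load(open("f0.pkl","rb"))
s=F["scene"]
def S(u,v,z): return atz(s,u/3.3+180,v/3.3+160,z)
C=[S(*p,.075) for p in[(25,362),(130,477),(502,272),(388,187)]]
for c in C: print(c)
print("centre",np.mean(C,0))
d=(C[0]+C[1]-C[2]-C[3])/2; print("yaw",np.degrees(np.arctan2(-d[0],d[1])),np.linalg.norm(d[:2]),np.linalg.norm(C[0]-C[1]),np.linalg.norm(C[2]-C[3]))
E1=[S(*p,.075) for p in[(188,347),(203,361),(340,273),(352,286)]]
print("slot",E1,np.mean(E1,0))
print("head top",S(680,60,.116),"block",[S(*p,.064) for p in[(595,133),(745,147),(660,181)]],"collar",S(670,138,.067))
print("side headtop",atz(F["side"],221,264,.116))
E
```

```text
[0.61814483 0.28634703 0.075     ]
[0.52840906 0.29885079 0.075     ]
[0.4988953  0.08222449 0.075     ]
[0.5870133  0.06897225 0.075     ]
centre [0.55811562 0.18409864 0.075     ]
yaw -7.954738156714842 0.21910886783291222 0.09060271726556457 0.08910894056020034
slot [array([0.57104138, 0.22705033, 0.075     ]), array([0.55892057, 0.22862154, 0.075     ]), array([0.55654526, 0.13850994, 0.075     ]), array([0.54546031, 0.14163741, 0.075     ])] [0.55799188 0.18395481 0.075     ]
head top [ 0.51285308 -0.08760019  0.116     ] block [array([ 0.54558316, -0.06226903,  0.064     ]), array([ 0.47627673, -0.10937458,  0.064     ]), array([ 0.49265537, -0.04919536,  0.064     ])] collar [ 0.50967039 -0.08378299  0.067     ]
side headtop [ 0.51464856 -0.08592316  0.116     ]
```

>>> apply_moves --plan '[[[0, 0, 0, -0.215, -0.405, 0, -1], [0, 0, 0, -0.215, -0.405, 0, -1], [0, 0, 0, -0.215, -0.405, 0, -1], [0, 0, 0, -0.215, -0.405, 0, -1], [0, 0, 0, -0.215, -0.405, 0, -1], [0, 0, 0, -0.215, -0.405, 0, -1], [0, 0, 0, -0.215, -0.405, 0, -1]]]'

```text
clock: 0.73
tcp_pos: [0.5125, -0.0866, 0.2316]
orientation: [2.223, 2.219, 0.001]
contact_force: [0.6, 0.1, -0.6]
grip_width: 0.0856
```

```bash
python3 - <<'E'
from h import *
import pickle
w=r.grab_frame("wrist");pickle.dump(w,open("w1.pkl","wb"))
save("f",w,(150,120,410,320),3)
o=r.get_obs();print(o["clock"],o["tcp_pos"],o["orientation"],o["contact_force"])
E
```

```text
0.7833 [ 0.51349843 -0.08565329  0.23157752] [2.22098600e+00 2.22124017e+00 1.36021914e-03] [ 0.11112028 -0.60515079  0.27096739]
```

View pics/f.png

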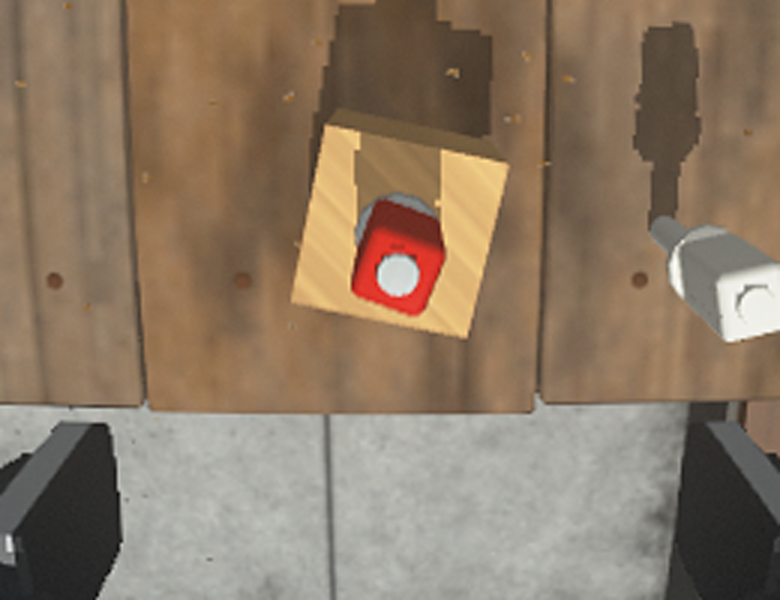

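The wrist crop shows the block top with corners at (325,124), (509,163), (466,338) and (291,302). The red head's top face has corners at about (370,233), (443,256), (420,316) and (352,293), with a knob at (398,275).

```bash
python3 - <<'E'
from h import *
import pickle
w=pickle.load(open("w1.pkl","rb"))
S=lambda u,v,z: atz(w,u/3+150,v/3+120,z,True)
B=np.array([S(*p,.064) for p in[(325,124),(509,163),(466,338),(291,302)]])
H=np.array([S(*p,.116) for p in[(370,233),(443,256),(420,316),(352,293)]])
for Q in(B,H):
    e=np.roll(Q,-1,0)-Q
    a=np.degrees(np.arctan2(e[:,1],e[:,0]));print(Q.mean(0),(a+45)%90-45,np.linalg.norm(e,axis=1))
print(S(398,275,.118))
E
```

```text
[ 0.51322998 -0.08821305  0.064     ] [-12.11059216 -12.46020214 -12.28040913 -11.89746086] [0.06033155 0.06049568 0.05973831 0.06031791]
[ 0.51279146 -0.08863073  0.116     ] [-18.02207085 -19.99176716 -19.56378585 -16.87552652] [0.02085891 0.01816287 0.01988925 0.01762055]
[ 0.51326278 -0.0881774   0.118     ]
```

>>> apply_moves --plan '[[[0, 0, 0.1, -0.006, 0, 0, -1], [0, 0, 0.1, -0.006, 0, 0, -1], [0, 0, 0.1, -0.006, 0, 0.08, -1], [0, 0, 0.1, -0.006, 0, 0.16, -0.5], [0, 0, 0.1, -0.006, 0, 0.24, -0.2], [0, 0, 0.1, -0.006, 0, 0.32, 0], [0, 0, 0.1, -0.006, 0, 0.37, 0], [0, 0, 0.1, -0.006, 0, 0.381, 0], [0, 0, 0.1, -0.006, 0, 0.381, 0], [0, 0, 0.1, -0.006, 0, 0.381, 0]]]' --force 60

```text
clock: 1.62
tcp_pos: [0.5144, -0.0879, 0.0795]
orientation: [2.54, 1.847, 0.001]
contact_force: [-0.3, 0.2, -0.4]
grip_width: 0.0425
```

>>> apply_moves --plan '[[[0, 0, 0, 0, 0, 0, 1], [0, 0, 0, 0, 0, 0, 1], [0, 0, 0, 0, 0, 0, 1], [0, 0, 0, 0, 0, 0, 1], [0, 0, 0, 0, 0, 0, 1], [0, 0, 0, 0, 0, 0, 1]]]'

```text
clock: 2.12
tcp_pos: [0.514, -0.0883, 0.0805]
orientation: [2.541, 1.846, 0.003]
contact_force: [-1.6, 1.2, 6.6]
grip_width: 0.0213
```

>>> apply_moves --plan '[[[0, 0, 0, 0, 0, -0.02, 1], [0, 0, 0, 0, 0, -0.05, 1], [0, 0, 0, 0, 0, -0.1, 1], [0, 0, 0, 0, 0, -0.15, 1], [0, 0, 0, 0, 0, -0.2, 1], [0, 0, 0, 0, 0, -0.25, 1], [0, 0, 0, 0, 0, -0.275, 1], [0, 0, 0, 0, 0, -0.275, 1], [0, 0, 0, 0, 0, -0.275, 1]]]'

```text
clock: 2.87
tcp_pos: [0.513, -0.0884, 0.1891]
orientation: [2.541, 1.846, 0.001]
contact_force: [-0.9, 0.1, -1.0]
grip_width: 0.0214
```

```bash
python3 - <<'E'
from h import *
import pickle
w=r.grab_frame("wrist");s=r.grab_frame("scene");pickle.dump((w,s),open("w2.pkl","wb"))
o=r.get_obs();print(o["clock"],o["tcp_pos"],o["orientation"],o["contact_force"],o["moment"])
a=cv2.resize(w["pixels"][220:420,200:380],None,fx=2,fy=2,interpolation=cv2.INTER_CUBIC)
b=cv2.resize(s["pixels"][90:290,300:480],None,fx=2,fy=2,interpolation=cv2.INTER_CUBIC)
cv2.imwrite("pics/g.png",np.hstack([a,b]))
E
```

```text
2.9667 [ 0.51212143 -0.08829605  0.18778228] [-2.54056901e+00 -1.84590919e+00  2.39107759e-03] [-0.37886264 -0.34381917 -2.4627883 ] [0.02686222 0.01059698 0.03957627]
```

View pics/g.png

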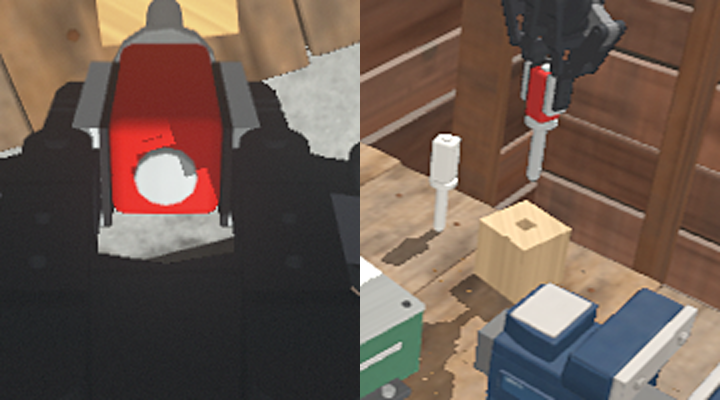

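The left half (wrist) shows the red head squarely between the pads. The right half (scene) shows the pin hanging upright, tip at about (535,180), clear of the block's empty hole at (525,225).

>>> apply_moves --plan '[[[0, 0, -0.02, 0.05, -0.007, 0, 1], [0, 0, -0.0556, 0.12, -0.018, 0, 1], [0, 0, -0.0556, 0.2, -0.0295, 0, 1], [0, 0, -0.0556, 0.28, -0.0413, 0, 1], [0, 0, -0.0556, 0.36, -0.0531, 0, 1], [0, 0, -0.0556, 0.44, -0.065, 0, 1], [0, 0, -0.0556, 0.52, -0.0767, 0, 1], [0, 0, -0.0556, 0.57, -0.084, 0, 1], [0, 0, -0.0556, 0.593, -0.0875, 0, 1], [0, 0, -0.0556, 0.593, -0.0875, 0, 1], [0, 0, -0.0556, 0.593, -0.0875, 0, 1], [0, 0, -0.0556, 0.593, -0.0875, 0, 1]]]'

```text
clock: 3.97
tcp_pos: [0.5527, 0.1457, 0.1883]
orientation: [2.373, 2.058, -0.003]
contact_force: [-0.2, 0.0, -2.1]
grip_width: 0.0211
```

```bash
python3 - <<'E'
from h import *
import pickle
w=r.grab_frame("wrist");s=r.grab_frame("scene");pickle.dump((w,s),open("w3.pkl","wb"))
o=r.get_obs();print(o["clock"],o["tcp_pos"],o["orientation"],o["contact_force"])
a=cv2.resize(w["pixels"][60:360,180:380],None,fx=2,fy=2,interpolation=cv2.INTER_CUBIC)
b=cv2.resize(s["pixels"][160:360,190:320],None,fx=3,fy=3,interpolation=cv2.INTER_CUBIC)
cv2.imwrite("pics/h.png",np.hstack([a,b]))
W,S=pickle.load(open("w2.pkl","rb"))
print("proj tip", proj(S,(.5125,-.0883,.1147)))
E
```

```text
4.0667 [0.55296345 0.14576513 0.18870286] [ 2.37339787e+00  2.05757839e+00 -1.59451058e-03] [-1.01174347  0.0089402  -1.19680445]
proj tip (np.float64(386.35034068123434), np.float64(178.7099400182156))
```

View pics/h.png

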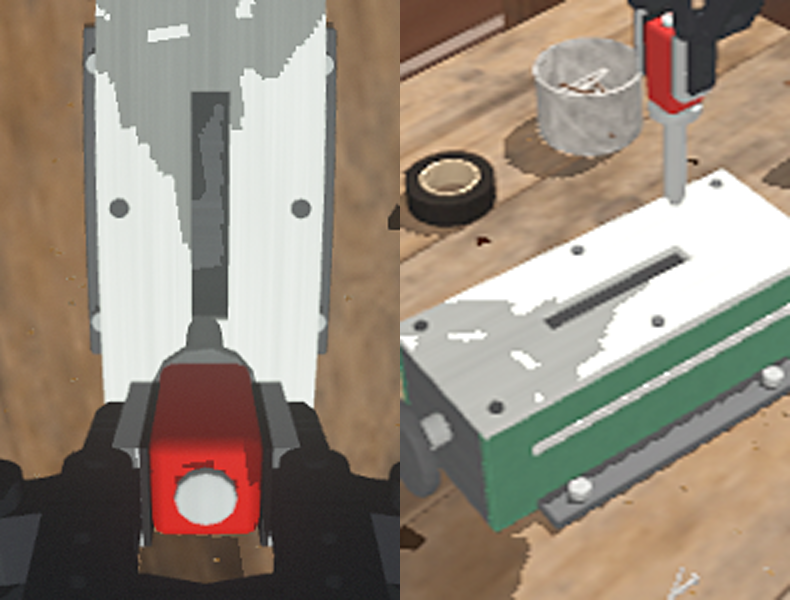

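The wrist half shows the slot as columns 191–229, rows 92–318, with the tip at about (204,318), slightly left of the slot's centre line. The scene half shows the tip above the cover at (676,200) and the slot from (550,323) to (685,257).

```bash
python3 - <<'E'
from h import *
import pickle
w,s=pickle.load(open("w3.pkl","rb"))
o=np.array([.5530,.1458]);y=np.array([.139,.990]);x=np.array([.990,-.139])
def loc(P): d=P[:2]-o; return np.round([d@x*1e3,d@y*1e3],1)
W=lambda u,v,z: atz(w,u/2+180,v/2+60,z,True)
S=lambda u,v,z: atz(s,(u-400)/3+190,v/3+160,z)
print("offsets from TCP in slide axes (x,y mm)")
print("tip W",loc(W(204,320,.1145)),"S",loc(S(676,203,.1145)))
print("head W",loc(W(206,497,.2245)))
for p in[(191,92),(229,92),(191,317),(229,317)]: print("slot W",p,loc(W(*p,.075)))
for p in[(545,321),(553,329),(680,247),(690,257)]: print("slot S",p,loc(S(*p,.075)))
for p in [(119,208),(301,208)]: print("screw",loc(W(*p,.075)))
E
```

```text
offsets from TCP in slide axes (x,y mm)
tip W [-0.   2.5] S [-2.5  1.1]
head W [ 0.6 -0.7]
slot W (191, 92) [-4.9 82.9]
slot W (229, 92) [ 9.8 82.9]
slot W (191, 317) [-5.5 -7.6]
slot W (229, 317) [10.  -7.6]
slot S (545, 321) [ 1.8 83.6]
slot S (553, 329) [-5.7 83.8]
slot S (680, 247) [ 5.  -7.7]
slot S (690, 257) [-4.9 -6.7]
screw [-33.8  37.4]
screw [38.5 37.2]
```

>>> apply_moves --plan '[[[0, 0, 0, 0, 0.0055, 0.02, 1], [0, 0, 0, 0, 0.0055, 0.045, 1], [0, 0, 0, 0, 0.0055, 0.07, 1], [0, 0, 0, 0, 0.0055, 0.085, 1], [0, 0, 0, 0, 0.0055, 0.09, 1], [0, 0, 0, 0, 0.0055, 0.094, 1], [0, 0, 0, 0, 0.0055, 0.098, 1], [0, 0, 0, 0, 0.0055, 0.102, 1], [0, 0, 0, 0, 0.0055, 0.106, 1], [0, 0, 0, 0, 0.0055, 0.11, 1], [0, 0, 0, 0, 0.0055, 0.11, 1]]]'

```text
clock: 4.98
tcp_pos: [0.5551, 0.1477, 0.1448]
orientation: [-2.371, -2.061, 0.0]
contact_force: [0.6, 0.3, -2.6]
grip_width: 0.0215
```

>>> apply_moves --plan '[[[0, 0, 0, 0, 0, 0.006, 1], [0, 0, 0, 0, 0, 0.012, 1], [0, 0, 0, 0, 0, 0.018, 1], [0, 0, 0, 0, 0, 0.024, 1], [0, 0, 0, 0, 0, 0.03, 1], [0, 0, 0, 0, 0, 0.036, 1], [0, 0, 0, 0, 0, 0.036, 1]]]'

```text
clock: 5.57
tcp_pos: [0.5548, 0.1476, 0.1299]
orientation: [-2.371, -2.061, 0.001]
contact_force: [0.5, 0.3, -2.6]
grip_width: 0.0216
```

>>> apply_moves --plan '[[[0, 0, 0, 0, 0, 0.004, 1], [0, 0, 0, 0, 0, 0.008, 1], [0, 0, 0, 0, 0, 0.012, 1], [0, 0, 0, 0, 0, 0.016, 1], [0, 0, 0, 0, 0, 0.02, 1], [0, 0, 0, 0, 0, 0.02, 1], [0, 0, 0, 0, 0, 0.02, 1]]]'

```text
clock: 6.15
tcp_pos: [0.5553, 0.1478, 0.1229]
orientation: [2.371, 2.061, 0.0]
contact_force: [-1.1, -0.2, 2.5]
grip_width: 0.0214
```

>>> apply_moves --plan '[[[0, 0, 0, 0, 0, 0.003, 1], [0, 0, 0, 0, 0, 0.006, 1], [0, 0, 0, 0, 0, 0.0075, 1], [0, 0, 0, 0, 0, 0.0075, 1], [0, 0, 0, 0, 0, 0.0075, 1]]]'

```text
clock: 6.57
tcp_pos: [0.5553, 0.1478, 0.1197]
orientation: [2.371, 2.061, 0.0]
contact_force: [-2.0, -0.1, 4.5]
grip_width: 0.0215
```

>>> apply_moves --plan '[[[0, 0, 0, 0.004, 0, 0, 1], [0, 0, 0, 0.008, 0, 0, 1], [0, 0, 0, 0.012, 0, 0, 1], [0, 0, 0, 0.016, 0, 0, 1], [0, 0, 0, 0.02, 0, 0, 1], [0, 0, 0, 0.02, 0, 0, 1]]]'

```text
clock: 7.07
tcp_pos: [0.5567, 0.1572, 0.1195]
orientation: [-2.37, -2.061, -0.003]
contact_force: [-0.0, 0.3, -1.5]
grip_width: 0.0211
```

>>> apply_moves --plan '[[[0, 0, 0, 0, 0, 0.004, 1], [0, 0, 0, 0, 0, 0.008, 1], [0, 0, 0, 0, 0, 0.01, 1], [0, 0, 0, 0, 0, 0.01, 1], [0, 0, 0, 0, 0, 0.01, 1]]]'

```text
clock: 7.48
tcp_pos: [0.5563, 0.1573, 0.1153]
orientation: [-2.369, -2.062, -0.002]
contact_force: [1.4, 5.9, -2.7]
grip_width: 0.0209
```

>>> apply_moves --plan '[[[0, 0, 0, 0.002, 0, 0, 1], [0, 0, 0, 0.004, 0, 0, 1], [0, 0, 0, 0.0045, 0, 0, 1], [0, 0, 0, 0.0045, 0, 0, 1]]]'

```text
clock: 7.82
tcp_pos: [0.5564, 0.1576, 0.1153]
orientation: [-2.37, -2.061, 0.0]
contact_force: [0.5, 4.6, -3.3]
grip_width: 0.0212
```

>>> apply_moves --plan '[[[0, 0, 0, 0, 0, 0.004, 1], [0, 0, 0, 0, 0, 0.008, 1], [0, 0, 0, 0, 0, 0.012, 1], [0, 0, 0, 0, 0, 0.012, 1], [0, 0, 0, 0, 0, 0.012, 1]]]'

```text
clock: 8.23
tcp_pos: [0.5568, 0.1576, 0.1107]
orientation: [2.371, 2.061, 0.001]
contact_force: [1.8, 3.3, -1.4]
grip_width: 0.0214
```

>>> apply_moves --plan '[[[0, 0, 0, 0.002, 0, 0.004, 1], [0, 0, 0, 0.0025, 0, 0.008, 1], [0, 0, 0, 0.0025, 0, 0.012, 1], [0, 0, 0, 0.0025, 0, 0.016, 1], [0, 0, 0, 0.0025, 0, 0.02, 1], [0, 0, 0, 0.0025, 0, 0.02, 1], [0, 0, 0, 0.0025, 0, 0.02, 1]]]'

```text
clock: 8.82
tcp_pos: [0.5565, 0.158, 0.1023]
orientation: [2.371, 2.061, -0.001]
contact_force: [1.2, 2.2, -3.0]
grip_width: 0.0213
```

>>> apply_moves --plan '[[[0, 0, 0, 0, 0, 0.004, 1], [0, 0, 0, 0, 0, 0.008, 1], [0, 0, 0, 0, 0, 0.012, 1], [0, 0, 0, 0, 0, 0.016, 1], [0, 0, 0, 0, 0, 0.018, 1], [0, 0, 0, 0, 0, 0.018, 1], [0, 0, 0, 0, 0, 0.018, 1]]]'

```text
clock: 9.4
tcp_pos: [0.5565, 0.1582, 0.0952]
orientation: [-2.371, -2.061, 0.001]
contact_force: [0.4, 0.8, -2.0]
grip_width: 0.0215
```

>>> apply_moves --plan '[[[0, 0, 0, 0, 0, 0.002, 1], [0, 0, 0, 0, 0, 0.004, 1], [0, 0, 0, 0, 0, 0.006, 1], [0, 0, 0, 0, 0, 0.0075, 1], [0, 0, 0, 0, 0, 0.0075, 1], [0, 0, 0, 0, 0, 0.0075, 1]]]'

```text
clock: 9.9
tcp_pos: [0.5566, 0.1582, 0.0923]
orientation: [-2.371, -2.061, 0.001]
contact_force: [0.7, 0.3, -1.2]
grip_width: 0.0212
```

>>> apply_moves --plan '[[[0, 0, 0, 0, 0, 0.001, 1], [0, 0, 0, 0, 0, 0.002, 1], [0, 0, 0, 0, 0, 0.003, 1], [0, 0, 0, 0, 0, 0.003, 1], [0, 0, 0, 0, 0, 0.003, 1]]]'

```text
clock: 10.32
tcp_pos: [0.5566, 0.1583, 0.0915]
orientation: [-2.371, -2.061, 0.0]
contact_force: [-1.4, -0.2, 4.5]
grip_width: 0.0212
```

Contact came at the expected height (tip ≈ 17 mm), so the collar is on the cover. I'll release and back away straight up.

>>> apply_moves --plan '[[[0, 0, 0, 0, 0, 0, 0], [0, 0, 0, 0, 0, 0, 0], [0, 0, 0, 0, 0, 0, 0], [0, 0, 0, 0, 0, 0, 0], [0, 0, 0, 0, 0, -0.02, 0], [0, 0, 0, 0, 0, -0.08, 0], [0, 0, 0, 0, 0, -0.16, 0], [0, 0, 0, 0, 0, -0.24, 0], [0, 0, 0, 0, 0, -0.3, 0], [0, 0, 0, 0, 0, -0.3, 0], [0, 0, 0, 0, 0, -0.3, 0]]]'

```text
clock: 11.23
tcp_pos: [0.5578, 0.1588, 0.2136]
orientation: [2.37, 2.06, 0.006]
contact_force: [-0.9, -0.1, -0.3]
grip_width: 0.0426
```

```bash
python3 - <<'E'
from h import *
s=r.grab_frame("scene")
o=r.get_obs();print(o["clock"],o["tcp_pos"],o["contact_force"],o["grip_width"])
save("i",s,(120,120,380,320),3)
E
```

```text
11.2833 [0.55678013 0.15841809 0.21191545] [ 0.51486992 -0.19520394 -0.11758889] 0.042486952735355965
```

View pics/i.png

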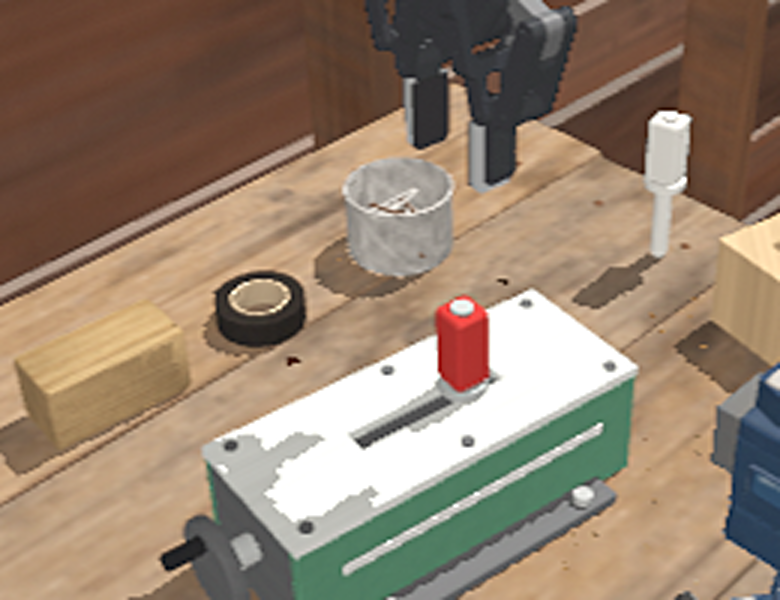

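The picture shows the pin upright at (463,345) with its collar flat on the cover at (465,385). The gripper is clear above it, and the tin, tape and offcut have not moved.

```bash
python3 -c "
from bench import r
print(r.hand_in())"
```

```text
the job is handed in; nothing more can be done
None
```

The carriage is locked and the job is handed in, at about 11.3 s of the 58 s allowed; handing in returned no verdict.

- **Moves:** I drew the steel pin straight out of the block, put it through the slot near its -y end and pressed the plate down about 3 mm. I then slid it along +y, and it dropped into the hole after about 9 mm. I eased out the roughly 6 N side load and lowered it until the collar met the cover, then let go and backed straight up.
- **Forces:** the highest wrist force I read was about 7 N. I read it only at the end of each move, so a brief peak in between could have been missed.
- **Last checks:** the collar touched at a tool height matching a tip about 17 mm up. The final picture shows the pin upright with its collar flat on the cover and the gripper clear. The tin, tape and offcut look unmoved.
- **Disagreement:** the wrist and scene cameras differed by about 3 to 4 mm in absolute x. I aligned by the tip's offset from the slot, where they agreed to about 0.5 mm.

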